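# Stop the coasting finishing turntable with its locking hole under the fork

### The arm

A 6-joint arm with a two-finger parallel gripper is mounted at the origin on a cart in front of the work surface, level with it; the furniture and walls round the work are solid. World frame = base frame: x ahead of the robot, y to its left, z up, the work surface at z = 0. Lengths are in mm, angles in degrees, forces in N, time in s.
With the tool pointing down it reaches from about 300 to 775 mm from the base axis. Payload 14.6 kg.
Tool frame: the origin (TCP) lies at the very end of the fingers, on their centre line; the grasp point (between the pads) lies arm.grip_point_offset behind it (arm.grip_point_offset is the distance from the TCP to the grasp point, in mm); x points along the fingers, y is the direction in which the jaws open and shut, and the axes are right-handed (so a half turn about x gives the same grasp; the last joint's range is limited). The gripper opens to 85 mm and grips with 20 to 120 N. Pads are 22 mm wide; open, the fingers measure 114 mm over their backs; the gripper's body (76 mm by 85 mm) begins 54 mm behind the grasp point. The pads swing forward as they close: fully open they stand 13 mm farther back than shut.
Start: joints at [-72.17, 17.183, 87.147, -0, 75.671, -3.816], TCP at [202.874, -511.206, 210.281] pointing down, gripper open.
Joint ranges: [-173.82, 173.82], [-45.26, 126.66], [13.44, 144.39], [-59.66, 239.66], [0, 175.72], [-146.38, 146.38]. Speed limits (degrees/s): [127.2, 127.2, 147.25, 180, 180, 180].

### API

Orientations are given as a 3x3 rotation matrix whose columns are the frame's x, y, z axes.
In Python, from plant import arm gives the robot as it stands. The module is installed in compiled form; this text tells all that it offers.
- The arm moves only by the tool play_rows, never from a script. Its argument "commands" is a list that holds one entry, the list of rows, each a list of 5 numbers: the shift along the world's x, y, z in m, then the turn about the world's z in rad, then the finger opening in m, from 0 to 0.0854. A call has 1 to 12 rows; each row shifts and turns the commanded pose from where the row before left it; what a row does not reach is not made up. A row lasts 1/10 s, in which the tool goes at most 50 mm and 8.59 degrees, less where a joint would pass 70% of its speed; a pose out of reach is approached as far as the arm can. A call is refused whole if a number of a shift passes 0.05 or a number of a turn 0.15, either way. A call with a gripper value outside its range is refused whole. The fingers move at their own pace and stop on an object; "force" is the grip in N (left out, the last holds). Time passes only in rows, so rows that do not move let the fingers close. It gives the time, the measured TCP pose, the force and the opening at its end, in the units of the state.
- arm.observe(): the state, without advancing time (a new reading comes with each control period).
- arm.snapshot(name): name is "side" or "top"; returns the picture (384x512x3 uint8, blue, green, red); there is no depth.
- arm.calibration(name): a dict with "fovy" (degrees; the focal length in pixels is half the picture's height over the tangent of half this angle, whatever the lens; pixels are square), "cx", "cy" (the principal point, pixels), "D" ([k1, k2, p1, p2, k3] as OpenCV has them; the pictures are not rectified), "origin" and "attitude" of the camera in the world. Camera axes: x right, y down, z forward; pixel columns grow to the right and rows downward; lengths in mm; the calibration is good to about 2 mm. A picture is of the moment at which its call begins. calibration takes no time and is no camera call.
- arm.hand_in(): hands the job in, once; it reports no verdict.
The state is a dict: "t": time; "joint_pos": joint angles; "qd": joint speeds; "joint_torque": joint torques, N m; "eef_pos": TCP position; "orientation": TCP orientation; "contact_force": force on the tool from outside, world axes, zero at the start; "wrist_torque": the same for the moment, N m; "width": finger opening in mm.
Only numpy, scipy, OpenCV 4.12 (cv2) and the standard library are available. Lean on these libraries where they do the work, as an engineer would, in place of code of your own. Each camera call takes 0.05 s, during which the arm holds its last target.

### The job

The finishing turntable on the bench is still spinning. Brake it with a touch of the fingers so that it stops with its one large hole centred in the slot of the fixed fork at the rim, ready for the locking pin; then take the hand away and leave it standing still.

Things in the scene. Friction and masses are not known exactly. Their poses are not given: they have to be found in the camera images.
- deck: round tan turntable deck, 224 mm wide, 12 mm thick, level, top 58 mm above the worktop; hub nut 44 mm wide, 11 mm high at its centre. Origin on the turning axis at the underside; z up, x towards the large hole. A starter turns it counterclockwise from above at about 2.6 rad/s for at most 3 s; then it coasts, losing under 0.2 rad/s per second. Stopped and let go, it stays; it turns freely both ways
- lock_hole (a point): centre, at the deck's top face, of the one large hole (26 mm wide, right through), 85 mm from the turning axis; it travels with the deck. Three small holes (10 mm wide) on the same circle, 90, 180 and 270 degrees from it, do not count
- slot (a point): centre of the 36 mm wide slot between the two prongs of the fixed grey fork, 85 mm from the turning axis, where the large hole must stop. The prongs (14 mm wide, underside 72 mm, top 80 mm above the worktop) reach in over the rim, tips 76 mm from the axis, from a 64 mm wide post just outside the rim. x points outward from the axis along the slot

How it is judged:
By the outcome, as a careful person would: the job done as asked, in the order asked, and still so for the second after the job is handed in, with the robot touching nothing.
It also fails if it takes over 32 s, if anything falls off the work surface, if the arm or the gripper's body presses on something with over 40 N, if the wrist force passes 120 N, or if a joint passes its speed limit or range.

## Working session

There is one attempt and no reset: what is moved stays moved. The work goes in short steps, Python scripts to look and compute and a tool call to move; the robot and the scene stay as the last step left them, time stands still between calls to the robot, and variables do not carry over. Pictures are saved under pics/ and viewed, and the job is handed in when it is done.

Besides the shell and the picture viewer there is one more tool, called as a command line: name --argument value ..., lists and objects as JSON in quotes. play_rows: Moves the arm, as the interface text tells. Its arguments: {"type":"object","properties":{"commands":{"type":"array"},"force":{"type":"number"}},"required":["commands"]}

```bash
mkdir -p pics; python3 - <<'E'
from plant import arm
import cv2
print(arm.observe())
print(arm.grip_point_offset)
for n in("top","side"):
    im=arm.snapshot(n); cv2.imwrite(f"pics/{n}0.png",im); print(n,arm.calibration(n))
print(arm.observe()['t'])
E
```

```text
{'t': 0.0, 'joint_pos': array([-7.21681471e+01,  1.72168669e+01,  8.71830265e+01,  6.99888666e-04,
        7.56712400e+01, -3.81536813e+00]), 'qd': array([-0.03152167, -0.08100544,  0.06243925,  0.00183035,  0.04605866,
       -0.03023612]), 'joint_torque': array([ 3.36747653e-04, -5.43508279e+01, -3.61793697e+01, -1.20706172e-04,
        4.02285470e-03,  6.98046634e-06]), 'eef_pos': array([ 202.8084224 , -510.93944218,  209.68935329]), 'orientation': array([[-3.68914643e-04,  3.68887670e-01, -9.29473911e-01],
       [ 1.18549296e-03, -9.29473160e-01, -3.68887842e-01],
       [-9.99999229e-01, -1.23797290e-03, -9.44174752e-05]]), 'contact_force': array([ 0.46116511, -0.19360697,  0.10265661]), 'wrist_torque': array([-0.02006384, -0.00010227, -0.03973154]), 'width': 85.46044012702399}
18.700000000000003
top {'fovy': 51.043816689714234, 'cx': 255.35482591890568, 'cy': 190.92659755412438, 'D': array([0.03645359, 0.        , 0.        , 0.        , 0.        ]), 'origin': array([269.09503928, 347.83829535, 932.12376758]), 'attitude': array([[ 8.97394082e-02, -9.75534453e-01,  2.00697207e-01],
       [-9.95965122e-01, -8.80119975e-02,  1.75318074e-02],
       [ 5.60879982e-04, -2.01460712e-01, -9.79496435e-01]])}
side {'fovy': 48.17858796417178, 'cx': 251.19854998752976, 'cy': 192.070904483498, 'D': array([-0.11550209,  0.        ,  0.        ,  0.        ,  0.        ]), 'origin': array([ 23.81286399, 998.2209411 , 502.27526798]), 'attitude': array([[-0.83457646, -0.27006592,  0.48015261],
       [-0.55087979,  0.40329589, -0.73067358],
       [ 0.00368646, -0.87430934, -0.48535511]])}
0.1
```

View pics/top0.png

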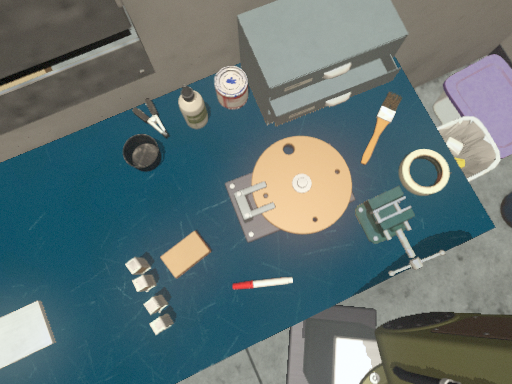

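View pics/side0.png

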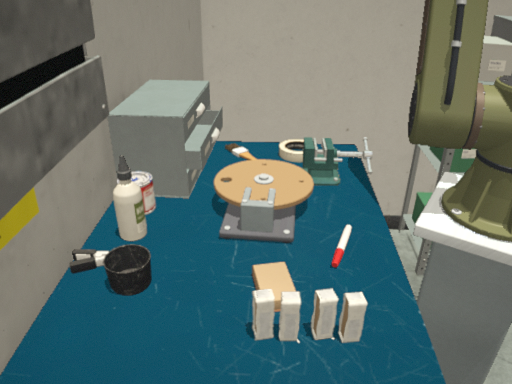

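The top view shows the deck at about (302,184), the large hole at (289,149), the fork prongs at about (255,198) to the left, and the vise at (390,215). I'll measure these next.

```bash
cat > h.py <<'E'
import numpy as np,cv2
from plant import arm
def cal(n):
    c=arm.calibration(n); f=192/np.tan(np.radians(c['fovy']/2))
    K=np.array([[f,0,c['cx']],[0,f,c['cy']],[0,0,1]]); return K,c['D'],c['origin'],c['attitude']
def ray(n,uv,z):
    K,D,o,R=cal(n)
    p=cv2.undistortPoints(np.float64(uv).reshape(-1,1,2),K,D).reshape(-1,2)
    d=np.c_[p,np.ones(len(p))]@R.T
    return o+d*((z-o[2])/d[:,2])[:,None]
def proj(n,P):
    K,D,o,R=cal(n)
    return cv2.projectPoints(np.float64(P).reshape(-1,1,3),cv2.Rodrigues(R.T)[0],-R.T@o,K,D)[0].reshape(-1,2)
E
python3 - <<'E'
from h import *
im=cv2.imread('pics/top0.png'); hsv=cv2.cvtColor(im,cv2.COLOR_BGR2HSV)
m=cv2.inRange(hsv,(8,60,120),(22,200,255))
n,l,s,c=cv2.connectedComponentsWithStats(m); i=1+s[1:,4].argmax(); print(s[i],c[i])
mm=(l==i).astype('u1')
cs,_=cv2.findContours(mm,cv2.RETR_EXTERNAL,cv2.CHAIN_APPROX_NONE)
P=ray('top',max(cs,key=len).reshape(-1,2),58)[:,:2]
# circle fit, robust
from scipy.optimize import least_squares
r=least_squares(lambda q:np.hypot(*(P-q[:2]).T)-q[2],[*P.mean(0),112],loss='soft_l1',f_scale=1)
print(r.x, np.median(abs(r.fun)))
C=r.x[:2]
for uv in [(302,184),(289,149),(337,169),(314,218),(245,188),(272,187),(249,214),(275,209),(390,215),(210,95),(330,98)]:
    p=ray('top',uv,58)[0]; d=p[:2]-C; print(uv,p.round(1),np.hypot(*d).round(1),np.degrees(np.arctan2(d[1],d[0])).round(1))
a=im[125:245,220:365]; cv2.imwrite('pics/z0.png',cv2.resize(a,None,fx=5,fy=5,interpolation=cv2.INTER_CUBIC))
E
```

```text
[ 251  136  101   99 7198] [302.40775215 184.61100306]
[474.90761948 262.89066887 110.75678535] 0.8563463160542284
(302, 184) [473.2 261.5  58. ] 2.2 -140.3
(289, 149) [551.7 296.2  58. ] 83.7 23.5
(337, 169) [514.6 185.8  58. ] 86.7 -62.8
(314, 218) [399.5 230.3  58. ] 82.1 -156.6
(245, 188) [452.7 387.   58. ] 126.1 100.1
(272, 187) [460.4 327.4  58. ] 66.1 102.7
(249, 214) [395.5 372.7  58. ] 135.5 125.9
(275, 209) [411.7 316.8  58. ] 83.1 139.5
(390, 215) [421.2  65.8  58. ] 204.2 -105.3
(210, 95) [665.7 489.1  58. ] 295.9 49.8
(330, 98) [683.2 210.6  58. ] 214.8 -14.1
```

View pics/z0.png

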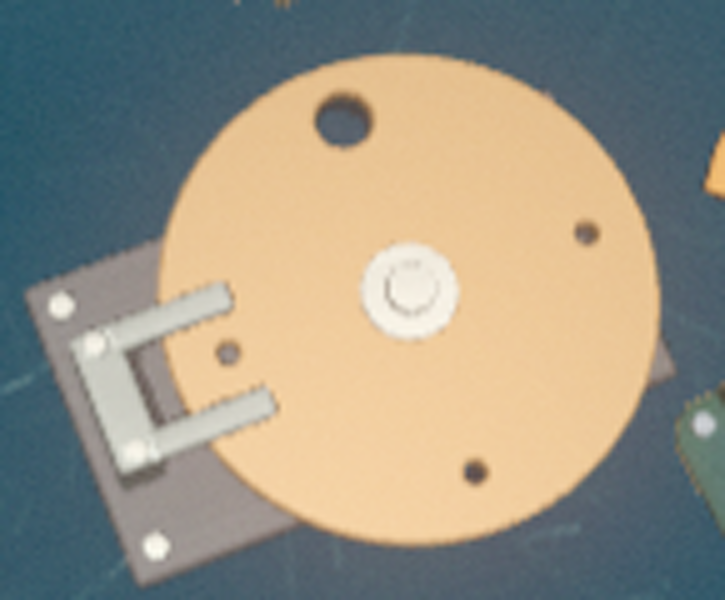

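```bash
python3 - <<'E'
from h import *
f=lambda L:[((u+.5)/5-.5+220,(v+.5)/5-.5+125) for u,v in L]
C=np.array([474.9,262.9])
T=ray('top',f([(228,284),(234,308),(272,386),(277,410),(105,330),(158,452)]),80)[:,:2]
print(T.round(1))
for a,b in((0,1),(1,2),(2,3)):print(np.hypot(*(T[a]-T[b])))
m=T[:4].mean(0)
d=m-C;print('tipmid',m,np.hypot(*d),np.degrees(np.arctan2(d[1],d[0])))
e=T[3]-T[0];print('perp dir',np.degrees(np.arctan2(-e[0],e[1])), np.degrees(np.arctan2(e[1],e[0])))
g=f([(128,350),(234,308),(160,428),(272,386)])
G=ray('top',g,80)[:,:2]
for a,b in((1,0),(3,2)):
  e=G[b]-G[a];print('prong dir',np.degrees(np.arctan2(e[1],e[0])))
nut=ray('top',f([(412,289)]),69)[0];print(nut)
H=ray('top',f([(344,119)]),58)[0];dd=H[:2]-C;print(H,np.hypot(*dd),np.degrees(np.arctan2(dd[1],dd[0])))
for L in [(228,352),(475,472),(586,233)]:
  dd=ray('top',f([L]),58)[0][:2]-C; print(np.hypot(*dd),np.degrees(np.arctan2(dd[1],dd[0])))
print(proj('top',[[*C,58]]))
o=arm.observe();print(o['t'])
E
```

```text
[[466.7 343.7]
 [456.3 340.2]
 [423.5 321. ]
 [413.3 318. ]
 [441.5 394.9]
 [390.6 367.2]]
10.978539634622003
37.95393686662031
10.655021799542888
tipmid [439.93482962 330.71750305] 76.30056919837766 117.27460785871435
perp dir 115.65936365035901 -154.34063634964102
prong dir 117.1822206948246
prong dir 115.92975109222019
[474.2408133  262.80706936  69.        ]
[552.96693477 297.70299567  58.        ] 85.47335732522494 24.027775748943405
85.09265384512146 113.48615995725386
84.59854855966022 -156.29121360494315
84.36156669232254 -65.79867777083531
[[301.41365976 183.2065883 ]]
0.1
```

```bash
python3 - <<'E'
import numpy as np
p=np.array([203,-511.]);
a=np.radians(np.linspace(-68.3,24,19));r=np.linspace(550,543,19)
P=np.c_[r*np.cos(a),r*np.sin(a)]
print((np.diff(P,axis=0)/1000).round(3).tolist())
E
```

```text
[[0.045, 0.021], [0.043, 0.024], [0.04, 0.028], [0.038, 0.032], [0.035, 0.035], [0.031, 0.038], [0.028, 0.04], [0.024, 0.043], [0.02, 0.045], [0.016, 0.046], [0.012, 0.047], [0.008, 0.048], [0.003, 0.049], [-0.001, 0.049], [-0.006, 0.048], [-0.01, 0.048], [-0.014, 0.047], [-0.018, 0.045]]
```

play_rows --commands '[[[0.045, 0.021, 0, 0, 0], [0.043, 0.024, 0, 0, 0], [0.04, 0.028, 0, 0, 0], [0.038, 0.032, 0, 0, 0], [0.035, 0.035, 0, 0, 0], [0.031, 0.038, 0, 0, 0], [0.028, 0.04, 0, 0, 0], [0.024, 0.043, 0, 0, 0], [0.02, 0.045, 0, 0, 0], [0.016, 0.046, 0, 0, 0], [0.012, 0.047, 0, 0, 0], [0.008, 0.048, 0, 0, 0]]]' --force 40

```text
t: 1.3
eef_pos: [543.1, -62.2, 209.9]
orientation: [[-0.001, 0.369, -0.929], [0.0, -0.929, -0.369], [-1.0, -0.0, 0.0]]
contact_force: [0.3, -0.5, 0.1]
width: -0.2
```

play_rows --commands '[[[0.003, 0.049, 0, 0, 0], [-0.001, 0.049, 0, 0, 0], [-0.006, 0.048, 0, 0, 0], [-0.01, 0.048, 0, 0, 0], [-0.014, 0.047, -0.02, 0, 0], [-0.018, 0.04, -0.03, 0, 0], [0, 0, -0.03, 0, 0], [0, 0, 0, 0, 0], [0, 0, 0, 0, 0]]]'

```text
t: 2.2
eef_pos: [499.0, 211.5, 133.7]
orientation: [[-0.0, 0.369, -0.93], [-0.0, -0.93, -0.369], [-1.0, 0.0, 0.0]]
contact_force: [0.0, -0.3, -0.1]
width: 0.2
```

```bash
python3 - <<'E'
from h import *
o=arm.observe();print(o['t'],o['eef_pos'],o['contact_force'])
for n in("top","side"):
    im=arm.snapshot(n); cv2.imwrite(f"pics/{n}1.png",im)
E
```

```text
2.2 [498.99500841 211.48254571 133.74924782] [ 0.01565946 -0.31111721 -0.07898087]
```

View pics/top1.png

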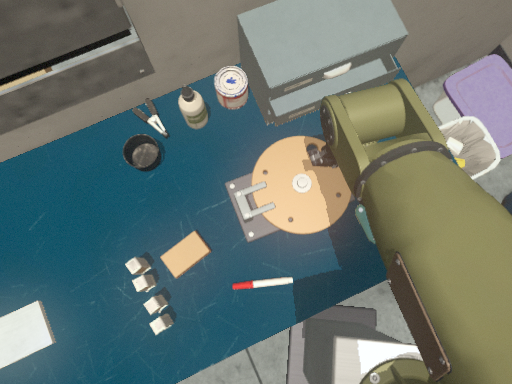

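View pics/side1.png

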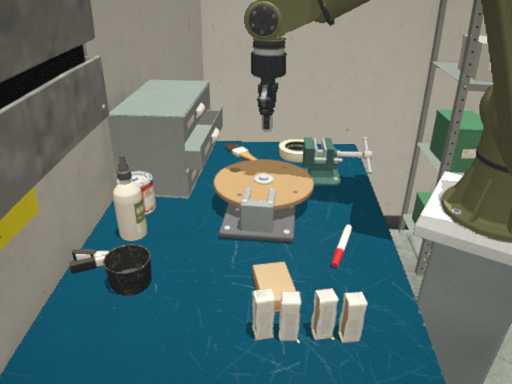

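The arm stands clear and the slot is visible from above. I'll lower to just above the deck and let the starter run out.

play_rows --commands '[[[-0.003, 0.008, -0.02, 0, 0], [0, 0, -0.03, 0, 0], [0, 0, -0.02, 0, 0], [0, 0, 0, 0, 0], [0, 0, 0, 0, 0], [0, 0, 0, 0, 0], [0, 0, 0, 0, 0], [0, 0, 0, 0, 0], [0, 0, 0, 0, 0]]]'

```text
t: 3.2
eef_pos: [495.9, 219.8, 63.6]
orientation: [[0.001, 0.369, -0.929], [0.0, -0.929, -0.369], [-1.0, 0.0, -0.001]]
contact_force: [0.7, -0.4, 0.5]
width: -0.2
```

```bash
cat >> h.py <<'E'
C=np.array([474.6,262.9])
def dark(im):
    """dark blobs on the deck annulus, rectified to world polar about C at z=58"""
    K,D,o,R=cal('top')
    N=8; xs=np.arange(-112,112,.5); X,Y=np.meshgrid(xs,xs)
    uv=proj('top',np.c_[C[0]+X.ravel(),C[1]+Y.ravel(),np.full(X.size,58.)]).astype('f4')
    w=cv2.remap(im,uv[:,0].reshape(X.shape),uv[:,1].reshape(X.shape),cv2.INTER_LINEAR)
    g=cv2.cvtColor(w,cv2.COLOR_BGR2HSV)[...,2]
    rr=np.hypot(X,Y); m=((g<140)&(rr>68)&(rr<102)).astype('u1')
    n,l,s,c=cv2.connectedComponentsWithStats(m)
    out=[]
    for i in range(1,n):
        x,y=c[i]*.5-112; 
        out.append((s[i,4]*.25,np.hypot(x,y).round(1),np.degrees(np.arctan2(y,x)).round(1)))
    return [q for q in out if q[0]>20]
E
python3 - <<'E'
from h import *
o=arm.observe();print(o['t'],o['eef_pos'],o['contact_force'])
for k in range(2):
    im=arm.snapshot('top'); cv2.imwrite(f"pics/top2{k}.png",im);print(arm.observe()['t'],dark(im))
cv2.imwrite("pics/top0r.png",im[125:245,220:365].repeat(4,0).repeat(4,1))
E
```

```text
3.2 [495.88437519 219.83884357  63.62023803] [ 0.73147077 -0.35717723  0.48967493]
3.25 [(np.float64(4416.0), np.float64(73.6), np.float64(-60.1)), (np.float64(81.25), np.float64(84.3), np.float64(-139.4)), (np.float64(50.75), np.float64(85.3), np.float64(41.1))]
3.3 [(np.float64(4410.5), np.float64(73.6), np.float64(-60.2)), (np.float64(78.75), np.float64(84.2), np.float64(-132.3)), (np.float64(48.5), np.float64(85.3), np.float64(48.2))]
```

View pics/top0r.png

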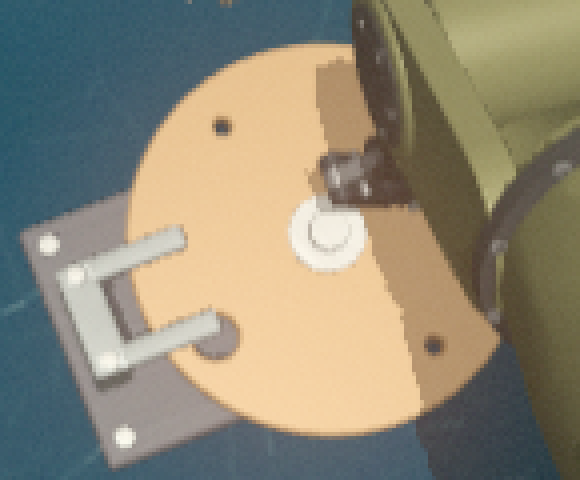

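play_rows --commands '[[[0, 0, 0, 0, 0], [0, 0, 0, 0, 0], [0, 0, 0, 0, 0], [0, 0, 0, 0, 0], [0, 0, 0, 0, 0], [0, 0, 0, 0, 0], [0, 0, 0, 0, 0], [0, 0, 0, 0, 0], [0, 0, 0, 0, 0], [0, 0, 0, 0, 0], [0, 0, 0, 0, 0], [0, 0, 0, 0, 0]]]'

```text
t: 4.5
eef_pos: [495.7, 219.8, 63.2]
orientation: [[0.0, 0.369, -0.929], [-0.0, -0.929, -0.369], [-1.0, 0.0, 0.0]]
contact_force: [-0.3, 0.8, 0.3]
width: 0.0
```

```bash
python3 - <<'E'
from h import *
o=arm.observe();print(o['t'],o['eef_pos'],o['contact_force'])
im=arm.snapshot('top'); cv2.imwrite(f"pics/top3.png",im);print(dark(im))
im=arm.snapshot('top'); cv2.imwrite(f"pics/top3b.png",im);print(arm.observe()['t'],dark(im))
E
```

```text
4.5 [495.72096827 219.79844176  63.18236167] [-0.31783191  0.84217329  0.33002789]
[(np.float64(4422.75), np.float64(73.5), np.float64(-60.1)), (np.float64(80.75), np.float64(84.3), np.float64(-137.4)), (np.float64(49.25), np.float64(85.2), np.float64(43.2))]
4.6 [(np.float64(4420.25), np.float64(73.5), np.float64(-60.1)), (np.float64(83.25), np.float64(84.4), np.float64(-130.5)), (np.float64(48.25), np.float64(85.4), np.float64(49.9))]
```

play_rows --commands '[[[0, 0, 0, 0, 0], [0, 0, 0, 0, 0], [0, 0, 0, 0, 0], [0, 0, 0, 0, 0], [0, 0, 0, 0, 0], [0, 0, 0, 0, 0], [0, 0, 0, 0, 0], [0, 0, 0, 0, 0], [0, 0, 0, 0, 0], [0, 0, -0.0065, 0, 0], [0, 0, 0, 0, 0]]]'

```text
t: 5.7
eef_pos: [495.3, 219.6, 55.7]
orientation: [[-0.001, 0.369, -0.929], [-0.0, -0.929, -0.369], [-1.0, -0.0, 0.001]]
contact_force: [0.0, -1.2, -0.6]
width: -0.2
```

```bash
python3 - <<'E'
from h import *
o=arm.observe();print(o['t'],o['eef_pos'],o['contact_force'])
im=arm.snapshot('top'); cv2.imwrite(f"pics/top4.png",im);print(dark(im))
im=arm.snapshot('top'); cv2.imwrite(f"pics/top4b.png",im);print(arm.observe()['t'],dark(im),arm.observe()['contact_force'])
cv2.imwrite("pics/top4r.png",im[125:245,220:365].repeat(4,0).repeat(4,1))
E
```

```text
5.7 [495.27500727 219.64048671  55.70653474] [ 0.04451783 -1.22725769 -0.62798829]
[(np.float64(4407.5), np.float64(72.1), np.float64(-60.9)), (np.float64(50.75), np.float64(84.4), np.float64(-153.8)), (np.float64(52.0), np.float64(85.0), np.float64(27.1))]
5.8 [(np.float64(4407.75), np.float64(72.2), np.float64(-60.9)), (np.float64(60.25), np.float64(84.5), np.float64(-146.6)), (np.float64(51.0), np.float64(85.4), np.float64(33.9))] [-0.54049987  0.93917815  0.25115102]
```

View pics/top4r.png

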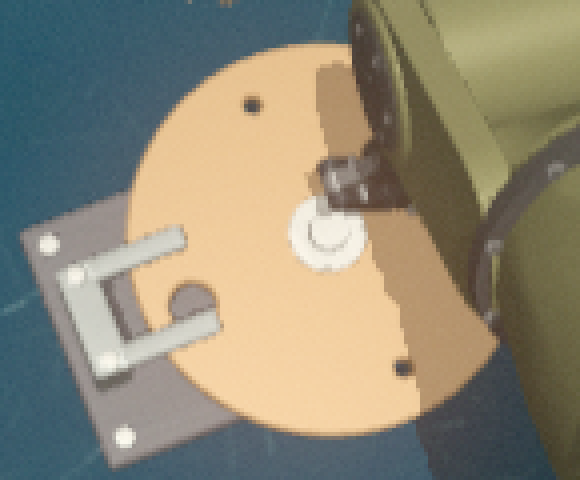

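play_rows --commands '[[[0, 0, -0.001, 0, 0], [0, 0, 0, 0, 0]]]'

```text
t: 6.0
eef_pos: [495.7, 219.8, 55.6]
orientation: [[-0.0, 0.369, -0.929], [-0.0, -0.929, -0.369], [-1.0, 0.0, 0.0]]
contact_force: [0.4, 0.4, 0.3]
width: 0.1
```

```bash
python3 - <<'E'
from h import *
o=arm.observe();print(o['t'],o['eef_pos'],o['contact_force'])
im=arm.snapshot('top'); cv2.imwrite(f"pics/top5.png",im);print(dark(im))
s=arm.snapshot('side'); cv2.imwrite(f"pics/side5.png",s)
print(arm.observe()['t'],arm.observe()['contact_force'])
cv2.imwrite("pics/side5r.png",s[90:240,200:330].repeat(4,0).repeat(4,1))
E
```

```text
6.0 [495.69914872 219.79517473  55.58781181] [0.38218138 0.35330587 0.28149774]
[(np.float64(4469.75), np.float64(71.8), np.float64(-61.6)), (np.float64(32.25), np.float64(86.3), np.float64(66.8))]
6.1 [-0.480756    0.18295622 -0.48228729]
```

View pics/side5r.png

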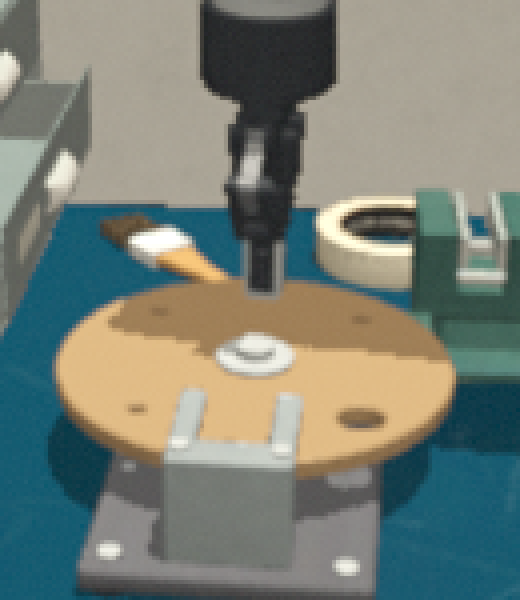

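```bash
python3 - <<'E'
from h import *
print(proj('side',[[495.7,219.8,58],[495.7,219.8,70],[474.6,262.9,69],[495.7,219.8,80]]))
b=ray('side',[(63.3+200,85+90)],69);print(b)
print(ray('side',[(265.5,164)],58),ray('side',[(265.5,164)],70))
E
```

```text
[[265.35957278 169.59315941]
 [265.45844879 164.98641694]
 [263.33839482 174.4900677 ]
 [265.54140537 161.10816485]]
[[473.32348417 265.1047793   69.        ]]
[[511.63909313 193.41176129  58.        ]] [[498.46276941 215.1498837   70.        ]]
```

play_rows --commands '[[[0, 0, -0.003, 0, 0], [0, 0, -0.003, 0, 0], [0, 0, -0.002, 0, 0], [0, 0, 0, 0, 0]]]'

```text
t: 6.5
eef_pos: [495.5, 219.7, 47.2]
orientation: [[-0.001, 0.369, -0.929], [-0.0, -0.929, -0.369], [-1.0, 0.0, 0.001]]
contact_force: [-0.1, 0.2, 0.2]
width: 0.1
```

```bash
python3 - <<'E'
from h import *
o=arm.observe();print(o['t'],o['eef_pos'],o['contact_force'])
im=arm.snapshot('top'); cv2.imwrite(f"pics/top6.png",im);print(dark(im))
s=arm.snapshot('side'); cv2.imwrite(f"pics/side6.png",s)
print(arm.observe()['t'],arm.observe()['contact_force'])
cv2.imwrite("pics/side6r.png",s[90:240,200:330].repeat(4,0).repeat(4,1))
E
```

```text
6.5 [495.51152888 219.70040828  47.22385716] [-0.11896913  0.18858448  0.15681979]
[(np.float64(4344.0), np.float64(70.7), np.float64(-62.1)), (np.float64(530.5), np.float64(84.8), np.float64(-136.3)), (np.float64(49.5), np.float64(85.2), np.float64(44.0))]
6.6 [-0.57824259  0.40514823  0.23874637]
```

View pics/side6r.png

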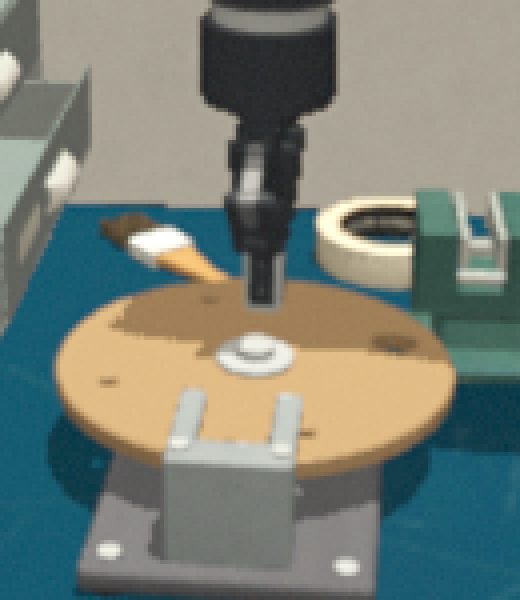

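play_rows --commands '[[[0, 0, 0, 0, 0], [0, 0, 0, 0, 0], [0, 0, 0, 0, 0], [0, 0, 0, 0, 0], [0, 0, 0, 0, 0], [0, 0, 0, 0, 0], [0, 0, 0, 0, 0], [0, 0, 0, 0, 0], [0, 0, 0, 0, 0], [0, 0, -0.002, 0, 0]]]'

```text
t: 7.6
eef_pos: [495.8, 219.9, 45.8]
orientation: [[0.0, 0.369, -0.929], [0.0, -0.929, -0.369], [-1.0, 0.0, -0.0]]
contact_force: [-0.2, -0.2, 0.6]
width: -0.0
```

```bash
python3 - <<'E'
from h import *
o=arm.observe();print(o['t'],o['eef_pos'],o['contact_force'])
im=arm.snapshot('top'); cv2.imwrite(f"pics/top7.png",im);print(dark(im))
print(arm.observe()['t'],arm.observe()['contact_force'])
E
```

```text
7.6 [495.84812788 219.85979253  45.81560675] [-0.20034376 -0.15104832  0.60237063]
[(np.float64(4376.25), np.float64(70.6), np.float64(-62.4)), (np.float64(47.5), np.float64(84.9), np.float64(-172.8)), (np.float64(509.0), np.float64(84.7), np.float64(7.7))]
7.65 [ 0.33169969  0.45789907 -0.47606129]
```

play_rows --commands '[[[0, 0, 0, 0, 0], [0, 0, 0, 0, 0], [0, 0, 0, 0, 0], [0, 0, 0, 0, 0], [0, 0, 0, 0, 0], [0, 0, 0, 0, 0], [0, 0, -0.005, 0, 0], [0, 0, 0, 0, 0]]]'

```text
t: 8.45
eef_pos: [495.4, 219.7, 40.0]
orientation: [[-0.001, 0.369, -0.929], [-0.0, -0.929, -0.369], [-1.0, -0.0, 0.001]]
contact_force: [-0.1, -0.7, -0.2]
width: -0.1
```

```bash
python3 - <<'E'
from h import *
o=arm.observe();print(o['t'],o['eef_pos'],o['contact_force'])
im=arm.snapshot('top'); cv2.imwrite(f"pics/top8.png",im);print(dark(im))
im=arm.snapshot('top'); cv2.imwrite(f"pics/top8b.png",im);print(dark(im))
print(arm.observe()['t'],arm.observe()['contact_force'])
cv2.imwrite("pics/top8r.png",im[125:245,220:365].repeat(4,0).repeat(4,1))
E
```

```text
8.45 [495.38950471 219.66011298  39.95313248] [-0.09438684 -0.71649943 -0.23064416]
[(np.float64(4306.5), np.float64(69.7), np.float64(-63.5)), (np.float64(52.75), np.float64(84.5), np.float64(-153.7)), (np.float64(49.0), np.float64(85.1), np.float64(27.3))]
[(np.float64(4310.75), np.float64(69.7), np.float64(-63.2)), (np.float64(61.25), np.float64(84.5), np.float64(-147.1)), (np.float64(52.5), np.float64(85.3), np.float64(33.4))]
8.55 [-0.26240049  0.20688786 -0.05982769]
```

View pics/top8r.png

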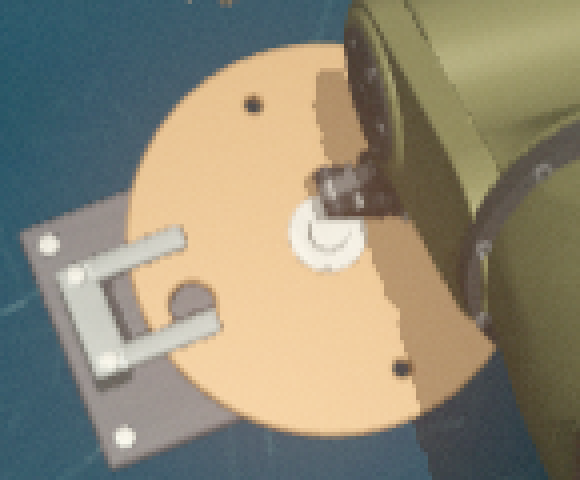

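play_rows --commands '[[[0, 0, -0.0015, 0, 0], [0, 0, 0, 0, 0]]]'

```text
t: 8.75
eef_pos: [495.7, 219.8, 39.0]
orientation: [[-0.0, 0.369, -0.929], [-0.0, -0.929, -0.369], [-1.0, -0.0, 0.0]]
contact_force: [0.5, 0.3, -0.4]
width: -0.1
```

```bash
python3 - <<'E'
from h import *
o=arm.observe();print(o['t'],o['eef_pos'],o['contact_force'])
s=arm.snapshot('side'); cv2.imwrite(f"pics/side9.png",s)
im=arm.snapshot('top'); cv2.imwrite(f"pics/top9.png",im);print(dark(im))
print(arm.observe()['t'],arm.observe()['contact_force'])
cv2.imwrite("pics/side9r.png",s[110:210,210:320].repeat(5,0).repeat(5,1))
E
```

```text
8.75 [495.66882742 219.78858384  39.02045888] [ 0.51389854  0.28652991 -0.37471795]
[(np.float64(4292.0), np.float64(69.6), np.float64(-63.7))]
8.85 [-0.16830274  0.06446629  0.4945216 ]
```

View pics/side9r.png

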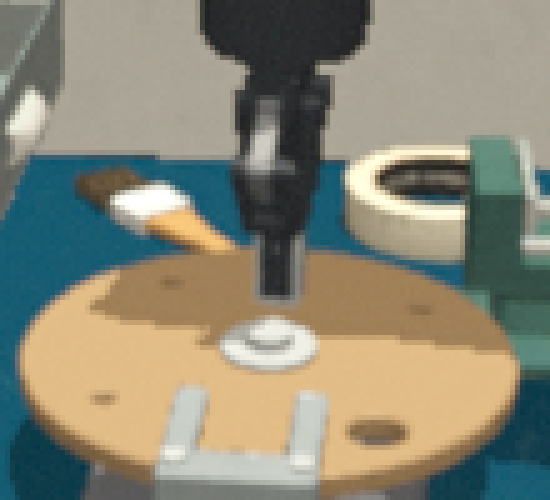

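```bash
python3 - <<'E'
from h import *
im=cv2.imread('pics/top9.png')
cv2.imwrite("pics/top9r.png",cv2.resize(im[140:210,275:345],None,fx=8,fy=8,interpolation=cv2.INTER_CUBIC))
print(proj('top',[[495.7,219.8,58],[495.7,219.8,68],[495.7,219.8,39],[495.7,219.8,120]]))
E
```

```text
[[321.31086247 175.84797588]
 [322.04153097 174.76989422]
 [319.96578718 177.83276143]
 [326.11788769 168.75648398]]
```

View pics/top9r.png

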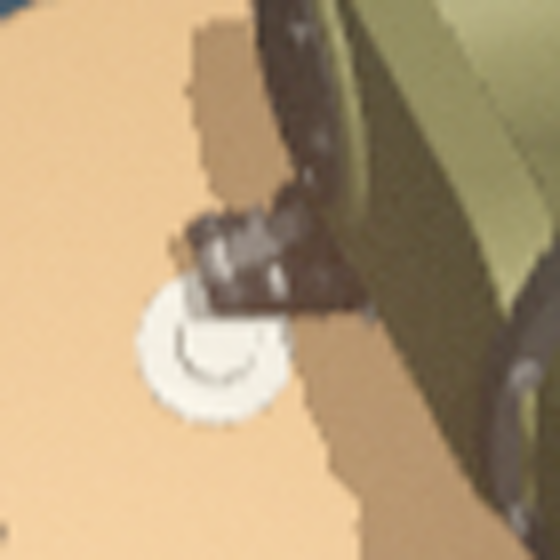

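play_rows --commands '[[[0, 0, -0.002, 0, 0], [0, 0, 0, 0, 0]]]'

```text
t: 9.05
eef_pos: [495.7, 219.8, 37.0]
orientation: [[0.0, 0.369, -0.929], [0.0, -0.929, -0.369], [-1.0, 0.0, -0.0]]
contact_force: [-0.0, 0.3, -0.1]
width: 0.2
```

```bash
python3 - <<'E'
from h import *
o=arm.observe();print(o['t'],o['eef_pos'],o['contact_force'])
im=arm.snapshot('top');print(dark(im))
im=arm.snapshot('top');print(dark(im))
E
```

```text
9.05 [495.7389888  219.8132653   37.02839589] [-0.00547823  0.30755293 -0.14706307]
[(np.float64(4280.25), np.float64(69.4), np.float64(-64.2)), (np.float64(366.75), np.float64(86.8), np.float64(-169.0)), (np.float64(59.5), np.float64(85.0), np.float64(11.2))]
[(np.float64(4277.0), np.float64(69.4), np.float64(-64.2)), (np.float64(401.0), np.float64(86.1), np.float64(-164.6)), (np.float64(49.75), np.float64(85.0), np.float64(16.1))]
```

play_rows --commands '[[[0, 0, -0.0015, 0, 0], [0, 0, 0, 0, 0]]]'

```text
t: 9.35
eef_pos: [496.3, 220.0, 36.3]
orientation: [[0.002, 0.369, -0.929], [0.001, -0.929, -0.369], [-1.0, 0.0, -0.002]]
contact_force: [0.0, 1.0, 8.0]
width: -0.1
```

```bash
python3 - <<'E'
from h import *
o=arm.observe();print(o['t'],o['eef_pos'],o['contact_force'])
E
```

```text
9.35 [496.32073723 219.99289216  36.31891277] [0.01291654 1.03490006 7.97889143]
```

play_rows --commands '[[[0, 0, -0.0015, 0, 0], [0, 0, 0, 0, 0]]]'

```text
t: 9.55
eef_pos: [496.9, 220.2, 35.6]
orientation: [[0.003, 0.369, -0.929], [0.001, -0.929, -0.369], [-1.0, 0.0, -0.003]]
contact_force: [-0.5, -1.0, 14.8]
width: -0.1
```

```bash
python3 - <<'E'
from h import *
o=arm.observe();print(o['t'],o['eef_pos'],o['contact_force'])
im=arm.snapshot('top');print(dark(im))
im=arm.snapshot('side');cv2.imwrite('pics/side10.png',im)
cv2.imwrite("pics/side10r.png",cv2.resize(im[110:210,210:320],None,fx=6,fy=6,interpolation=cv2.INTER_CUBIC))
E
```

```text
9.55 [496.89304501 220.16311255  35.62117197] [-0.52993119 -1.01056428 14.79070381]
[(np.float64(4312.75), np.float64(69.4), np.float64(-64.3)), (np.float64(441.0), np.float64(85.3), np.float64(-153.9)), (np.float64(51.75), np.float64(85.2), np.float64(27.0))]
```

View pics/side10r.png

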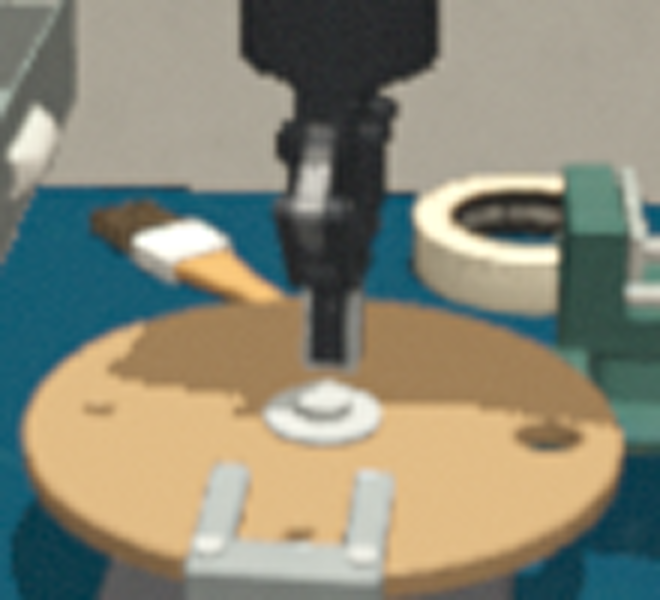

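```bash
python3 - <<'E'
from h import *
o=arm.observe();print(o['t'],o['joint_pos'].round(1),o['contact_force'])
p=np.array([496.2,220.0])-C
for s in [4,6,8,8,8,8,8,8,8,7,5,4]:
    a=np.radians(-s);R=np.array([[np.cos(a),-np.sin(a)],[np.sin(a),np.cos(a)]]);q=R@p
    print([*( (q-p)/1000).round(4),0,round(a,3),0]); p=q
print(p+C)
E
```

```text
9.65 [20.  28.3 97.3 -0.  54.3 88.4] [-1.30230833 -0.36609558 14.12090009]
[np.float64(-0.003), np.float64(-0.0014), 0, np.float64(-0.07), 0]
[np.float64(-0.0047), np.float64(-0.0017), 0, np.float64(-0.105), 0]
[np.float64(-0.0065), np.float64(-0.0015), 0, np.float64(-0.14), 0]
[np.float64(-0.0067), np.float64(-0.0006), 0, np.float64(-0.14), 0]
[np.float64(-0.0067), np.float64(0.0004), 0, np.float64(-0.14), 0]
[np.float64(-0.0066), np.float64(0.0013), 0, np.float64(-0.14), 0]
[np.float64(-0.0063), np.float64(0.0022), 0, np.float64(-0.14), 0]
[np.float64(-0.006), np.float64(0.0031), 0, np.float64(-0.14), 0]
[np.float64(-0.0055), np.float64(0.0039), 0, np.float64(-0.14), 0]
[np.float64(-0.0043), np.float64(0.004), 0, np.float64(-0.122), 0]
[np.float64(-0.0028), np.float64(0.0032), 0, np.float64(-0.087), 0]
[np.float64(-0.002), np.float64(0.0027), 0, np.float64(-0.07), 0]
[435.12363883 235.53968368]
```

Contact comes at about 36.8 in the reported z, so the fingertips sit higher than I assumed. The light touch stopped the deck with the large hole near 206°. I'll lift, wind the wrist back, press again and drag the deck round to the slot.

play_rows --commands '[[[0, 0, 0.006, 0, 0], [0, 0, 0, 0.13, 0], [0, 0, 0, 0.13, 0], [0, 0, 0, 0.13, 0], [0, 0, 0, 0.13, 0], [0, 0, 0, 0.13, 0], [0, 0, 0, 0.13, 0], [0, 0, -0.003, 0, 0], [0, 0, -0.003, 0, 0], [0, 0, 0, 0, 0]]]'

```text
t: 10.65
eef_pos: [497.0, 220.1, 35.5]
orientation: [[0.003, 0.914, -0.405], [0.001, -0.405, -0.914], [-1.0, 0.003, -0.002]]
contact_force: [-0.2, -1.4, 15.7]
width: 0.1
```

```bash
python3 - <<'E'
from h import *
o=arm.observe();print(o['t'],o['eef_pos'],o['joint_pos'].round(1),o['contact_force'])
im=arm.snapshot('top');print(dark(im))
E
```

```text
10.65 [497.01942477 220.1258687   35.51777964] [20.  28.3 97.2 -0.  54.3 44. ] [-0.16855923 -1.37967583 15.68087334]
[(np.float64(4300.5), np.float64(69.4), np.float64(-64.2)), (np.float64(410.5), np.float64(86.1), np.float64(-164.2)), (np.float64(53.0), np.float64(84.9), np.float64(16.5))]
```

```bash
python3 - <<'E'
from h import *
p=np.array([496.2,220.0])-C
for s in [4,6,7,7,8,8,8,8,7,6,4,3]:
    a=np.radians(-s);R=np.array([[np.cos(a),-np.sin(a)],[np.sin(a),np.cos(a)]]);q=R@p
    print([float(x) for x in ( (q-p)/1000).round(4)],round(a,3)); p=q
print(p+C)
E
```

```text
[-0.003, -0.0014] -0.07
[-0.0047, -0.0017] -0.105
[-0.0057, -0.0013] -0.122
[-0.0058, -0.0006] -0.122
[-0.0067, 0.0001] -0.14
[-0.0066, 0.0011] -0.14
[-0.0064, 0.002] -0.14
[-0.0061, 0.0029] -0.14
[-0.0049, 0.0032] -0.122
[-0.0039, 0.0032] -0.105
[-0.0024, 0.0023] -0.07
[-0.0017, 0.0019] -0.052
[438.19982629 231.56316299]
```

play_rows --commands '[[[-0.003, -0.0014, 0, -0.07, 0], [-0.0047, -0.0017, 0, -0.105, 0], [-0.0057, -0.0013, 0, -0.122, 0], [-0.0058, -0.0006, 0, -0.122, 0], [-0.0067, 0.0001, 0, -0.14, 0], [-0.0066, 0.0011, 0, -0.14, 0], [-0.0064, 0.002, 0, -0.14, 0], [-0.0061, 0.0029, 0, -0.14, 0], [-0.0049, 0.0032, 0, -0.122, 0], [-0.0039, 0.0032, 0, -0.105, 0], [-0.0024, 0.0023, 0, -0.07, 0], [-0.0017, 0.0019, 0, -0.052, 0]]]'

```text
t: 11.9
eef_pos: [438.0, 231.5, 35.3]
orientation: [[0.001, -0.177, -0.984], [-0.0, -0.984, 0.177], [-1.0, -0.0, -0.001]]
contact_force: [-6.5, -5.5, 19.7]
width: -0.3
```

```bash
python3 - <<'E'
from h import *
o=arm.observe();print(o['t'],o['eef_pos'],o['joint_pos'].round(1),o['contact_force'])
im=arm.snapshot('top');print(dark(im));cv2.imwrite('pics/top11.png',im)
cv2.imwrite("pics/top11r.png",cv2.resize(im[125:245,220:365],None,fx=5,fy=5,interpolation=cv2.INTER_CUBIC))
E
```

```text
11.9 [438.00751416 231.48260412  35.27514789] [ 23.6  23.4 105.   -0.   51.6 123.8] [-6.5085964  -5.48743321 19.74688807]
[(np.float64(2441.0), np.float64(83.2), np.float64(-122.5)), (np.float64(278.0), np.float64(85.1), np.float64(-36.6)), (np.float64(49.75), np.float64(85.1), np.float64(29.7))]
```

View pics/top11r.png

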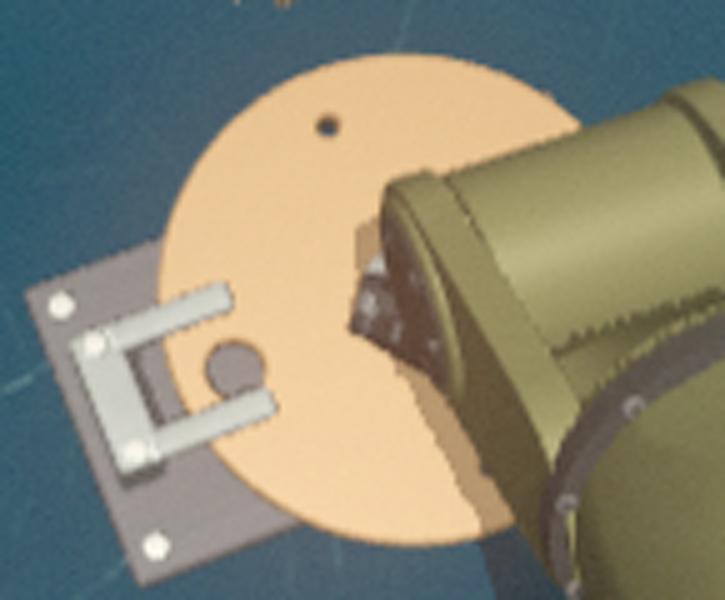

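```bash
cat > m.py <<'E'
from h import *
def rect(im,n,z,th=117.,c=C,s=5):
    # s px per mm; u along radial dir (50..130), v along tangential (ccw +) -45..45
    a=np.radians(th); e=np.array([np.cos(a),np.sin(a)]); t=np.array([-e[1],e[0]])
    U,V=np.meshgrid(np.arange(50,130,1/s),np.arange(-45,45,1/s))
    P=c+U[...,None]*e+V[...,None]*t
    uv=proj(n,np.c_[P.reshape(-1,2),np.full(U.size,z)]).astype('f4')
    return cv2.remap(im,uv[:,0].reshape(U.shape),uv[:,1].reshape(U.shape),cv2.INTER_CUBIC)
E
python3 - <<'E'
from m import *
im=cv2.imread('pics/top11.png'); 
A=rect(im,'top',80);B=rect(im,'top',58)
cv2.imwrite('pics/r11.png',np.hstack([A,B]))
# prong: low saturation
S=cv2.cvtColor(A,cv2.COLOR_BGR2HSV)
sat=S[...,1].astype(float)
for u in (79,82,85,88,91,94):
    col=sat[:,(u-50)*5-3:(u-50)*5+4].mean(1); m=col<65
    e=np.flatnonzero(np.diff(m.astype(int))); print(u,[(round(float(x/5-45),1)) for x in e])
E
```

```text
79 [-32.8, -18.6, -1.0, 31.0]
82 [-32.8, -18.2, -2.8, 31.6]
85 [-32.6, -18.4, -4.2, 31.6]
88 [-32.6, -18.2, -5.0, 31.6]
91 [-32.8, -18.6, -4.6, 31.2]
94 [-32.6, -18.4, -3.2, 31.6]
```

View pics/r11.png

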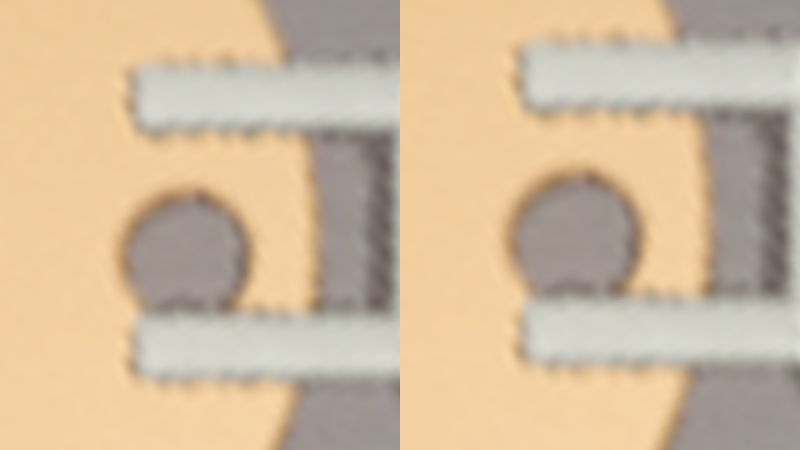

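```bash
cat >> m.py <<'E'
from scipy.optimize import least_squares
def meas(im,th=117.):
    A=rect(im,'top',80,th);B=rect(im,'top',58,th)
    sat=cv2.cvtColor(A,cv2.COLOR_BGR2HSV)[...,1].astype(float)
    lo=[];hi=[]
    for u in range(80,100,2):
        m=sat[:,(u-50)*5-3:(u-50)*5+4].mean(1)<65; e=np.flatnonzero(np.diff(m.astype(int)))/5-45+.1
        lo.append(e[0]);hi.append(e[-1])
    slot=(np.median(lo)+np.median(hi))/2
    out=[]
    satB=cv2.cvtColor(B,cv2.COLOR_BGR2HSV)[...,1].astype('u1')
    b=B[...,2].astype(float)
    for T in (195,180,165):
        m=(cv2.GaussianBlur(b,(0,0),2)<T).astype('u1')
        cs,_=cv2.findContours(m,cv2.RETR_LIST,cv2.CHAIN_APPROX_NONE)
        cs=[c for c in cs]
        P=np.vstack([c.reshape(-1,2) for c in cs])/5.+[50,-45]
        # keep points near expected circle, not under prongs
        q=np.array([85,slot+1.])
        for _ in range(15):
            d=np.hypot(*(P-q).T); k=(d>10)&(d<17)&(abs(P[:,1]-slot)<16.0)
            r=least_squares(lambda x:np.hypot(*(P[k]-x).T)-13,q,loss='soft_l1',f_scale=.3); q=r.x
        out.append((T,q.round(2),k.sum(),np.median(abs(r.fun)).round(2)))
    return np.median(lo),np.median(hi),slot,out
E
python3 - <<'E'
from m import *
for n in ('top11','top4b','top8b'):
    im=cv2.imread(f'pics/{n}.png'); 
    print(n,meas(im))
B=rect(cv2.imread('pics/top11.png'),'top',58); print(B[::15,int((85-50)*5),2])
E
```

```text
top11 (np.float64(-32.699999999999996), np.float64(31.6), np.float64(-0.5499999999999972), [(195, array([85.26,  2.26]), np.int64(315), np.float64(0.45)), (180, array([85.37,  2.86]), np.int64(392), np.float64(0.2)), (165, array([85.71,  3.04]), np.int64(375), np.float64(0.65))])
top4b (np.float64(-32.699999999999996), np.float64(31.6), np.float64(-0.5499999999999972), [(195, array([84.81,  8.32]), np.int64(251), np.float64(0.26)), (180, array([85.02,  8.98]), np.int64(305), np.float64(0.17)), (165, array([85.08,  3.17]), np.int64(239), np.float64(1.29))])
top8b (np.float64(-32.699999999999996), np.float64(31.500000000000007), np.float64(-0.5999999999999943), [(195, array([84.85,  7.94]), np.int64(255), np.float64(0.28)), (180, array([85.06,  8.57]), np.int64(310), np.float64(0.17)), (165, array([85.08,  3.23]), np.int64(245), np.float64(1.31))])
[238 239 232 206 207 210 213 190 223 241 240 219 163 155 160 161 159 158
 162 140 180 210 213 212 193 221 245 245 244 245]
```

play_rows --commands '[[[-0.0012, 0.0013, 0, -0.037, 0], [0, 0, 0, 0, 0], [0, 0, 0, 0, 0]]]'

```text
t: 12.25
eef_pos: [436.9, 232.8, 35.3]
orientation: [[0.001, -0.21, -0.978], [0.0, -0.978, 0.21], [-1.0, -0.0, -0.001]]
contact_force: [-6.5, -4.7, 20.1]
width: -0.5
```

```bash
python3 - <<'E'
from m import *
o=arm.observe();print(o['t'],o['eef_pos'],o['contact_force'])
im=arm.snapshot('top');cv2.imwrite('pics/top12.png',im);print(dark(im),meas(im))
E
```

```text
12.25 [436.91593047 232.78250178  35.25925639] [-6.52611468 -4.72521367 20.05587064]
[(np.float64(2488.0), np.float64(83.1), np.float64(-123.5)), (np.float64(281.25), np.float64(85.7), np.float64(-37.3)), (np.float64(53.25), np.float64(85.2), np.float64(27.8))] (np.float64(-32.699999999999996), np.float64(31.699999999999996), np.float64(-0.5), [(195, array([85.33, -0.4 ]), np.int64(356), np.float64(0.49)), (180, array([ 8.544e+01, -2.000e-02]), np.int64(386), np.float64(0.19)), (165, array([85.77,  0.37]), np.int64(368), np.float64(0.49))])
```

play_rows --commands '[[[-0.0001, 0.0001, 0, -0.004, 0], [0, 0, 0.001, 0, 0], [0, 0, 0.001, 0, 0], [0, 0, 0.001, 0, 0], [0, 0, 0.002, 0, 0], [0, 0, 0.005, 0, 0], [0, 0, 0.02, 0, 0], [0, 0, 0.03, 0, 0], [0, 0, 0, 0, 0]]]'

```text
t: 13.2
eef_pos: [438.0, 233.6, 97.6]
orientation: [[0.005, -0.21, -0.978], [0.002, -0.978, 0.21], [-1.0, -0.003, -0.004]]
contact_force: [0.9, 0.9, -0.1]
width: -0.0
```

```bash
python3 - <<'E'
from m import *
o=arm.observe();print(o['t'],o['eef_pos'],o['contact_force'])
im=arm.snapshot('top');cv2.imwrite('pics/top13.png',im);print(dark(im),meas(im))
A=rect(im,'top',80);B=rect(im,'top',58)
cv2.imwrite('pics/r13.png',np.hstack([A,B]))
E
```

```text
13.2 [438.03061706 233.59294596  97.59080371] [ 0.93514422  0.86867828 -0.09549413]
[(np.float64(805.25), np.float64(90.8), np.float64(-94.0)), (np.float64(1150.5), np.float64(84.0), np.float64(-132.0)), (np.float64(597.0), np.float64(80.4), np.float64(-16.2)), (np.float64(86.5), np.float64(84.3), np.float64(-153.5)), (np.float64(48.25), np.float64(85.1), np.float64(27.3))] (np.float64(-32.699999999999996), np.float64(31.500000000000007), np.float64(-0.5999999999999943), [(195, array([85.32, -0.69]), np.int64(433), np.float64(0.65)), (180, array([85.47, -0.84]), np.int64(397), np.float64(0.16)), (165, array([85.72, -0.82]), np.int64(346), np.float64(0.76))])
```

View pics/r13.png

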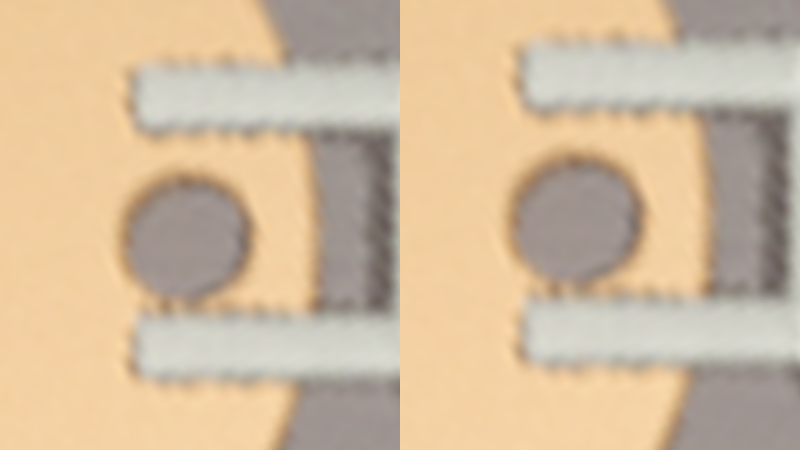

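play_rows --commands '[[[0, 0, 0.05, 0, 0], [0, 0, 0.05, 0, 0], [0, -0.045, 0, 0, 0], [0, -0.045, 0, 0, 0], [0, -0.045, 0, 0, 0], [0, -0.02, 0, 0, 0], [0, 0, 0, 0, 0], [0, 0, 0, 0, 0], [0, 0, 0, 0, 0]]]'

```text
t: 14.15
eef_pos: [436.4, 78.6, 193.8]
orientation: [[-0.001, -0.209, -0.978], [0.0, -0.978, 0.209], [-1.0, 0.0, 0.001]]
contact_force: [0.4, -0.8, 0.5]
width: -0.0
```

```bash
python3 - <<'E'
from m import *
o=arm.observe();print(o['t'],o['eef_pos'],abs(o['qd']).max())
im=arm.snapshot('top');cv2.imwrite('pics/top14.png',im);print([d for d in dark(im) if d[0]<600],meas(im))
s=arm.snapshot('side');cv2.imwrite('pics/side14.png',s)
A=rect(s,'side',80);B=rect(s,'side',58)
cv2.imwrite('pics/s14.png',np.hstack([A,B]))
E
```

```text
14.15 [436.4115049   78.63977231 193.76257509] 0.3981314282350629
[(np.float64(23.25), np.float64(84.7), np.float64(-62.9)), (np.float64(45.0), np.float64(84.6), np.float64(-153.7)), (np.float64(42.5), np.float64(85.1), np.float64(27.3))] (np.float64(-32.699999999999996), np.float64(31.500000000000007), np.float64(-0.5999999999999943), [(195, array([85.32, -0.74]), np.int64(430), np.float64(0.56)), (180, array([85.5, -0.8]), np.int64(393), np.float64(0.19)), (165, array([85.75, -1.06]), np.int64(344), np.float64(1.02))])
```

View pics/s14.png

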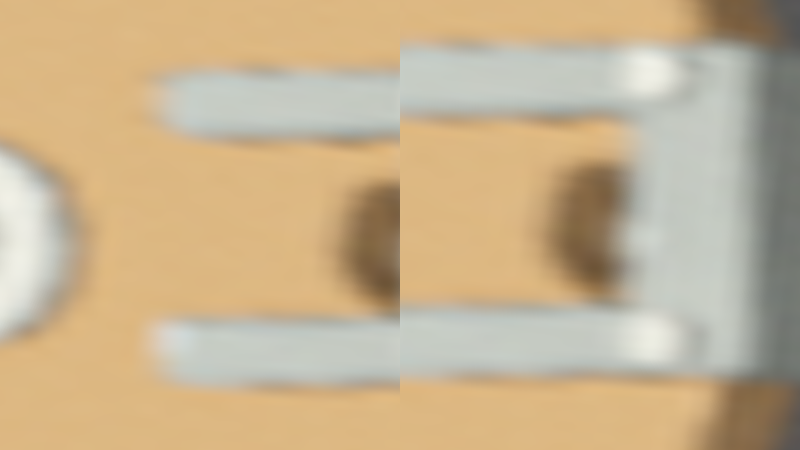

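```bash
python3 - <<'E'
from plant import arm
print(arm.hand_in(), arm.observe()['t'])
E
```

```text
the job is handed in; nothing more can be done
the job is handed in; nothing more can be done
```

The deck is stopped with its large hole centred in the fork's slot, and the hand is withdrawn. I handed the job in at about 14.3 s.

**What I did:** A light press of the closed fingertips on the deck face (about 8 to 20 N) stopped the deck, but not at the slot. It stopped with the hole roughly 90° past. I then dragged it back with the fingers under the same light press, made a 2° correction, and lifted off in small steps.

**Last checks:**
- **Top camera:** the hole centre was about 0.2 mm from the slot centreline.
- **Side camera:** the hole was also central between the prongs, though the fork hides part of it.
- **Standing still:** the hole angle did not change over the last second before hand-in, with the hand about 190 mm clear of the axis and 194 mm up.

**What failed or disagreed:**
- **First two braking tries missed.** The fingertips only met the 58 mm deck when the reported tip height was about 37 mm, so I felt for contact in small steps.
- **The deck shifted about 10°** while I lifted, turned the wrist and pressed again. The drag and correction afterwards took that out.

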